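Screw the lid back on the tablet canister

TASK

Close the open tablet canister: set its screw lid with the tall knob on the neck, turn it backwards (anticlockwise) until it drops into the thread, then screw it forward (clockwise) until it is fully home. Let go of it, and leave the other things on the bench where they are.

Things in the scene. Friction and masses are not known exactly. Their poses are not given: they have to be found in the camera images.
- lid_knob (a point): Steel screw lid, 61 mm high, 0.2-0.33 kg, lying skirt down on the bench at first: skirt 74 mm across, 27 mm high, and on it a plain round black knurled knob, 36 mm across, 34 mm high, that can be gripped at any angle. This point is on the lid's axis inside the knob, 49 mm above the lid's underside, 12 mm below the knob's top; z points up along the axis.
- lid_skirt (a point): Centre of the same lid's open underside; z up along its axis. The lid is hollow: its inner ceiling lies 24 mm above here. Four small lugs, a quarter turn apart, stick inwards just above the skirt's lower edge (58 mm clear between them).
- canister_mouth (a point): Open steel tablet canister fixed upright in a black holder (foot 130 x 130 x 12 mm) bolted to the bench: it needs no holding. Body 84 mm across up to 60 mm above the bench, then a neck 56 mm across (66 over its threads), 34 mm high, rounded at the rim. This point: centre of the mouth in the rim's plane, 94 mm above the bench; z up. Lid fully home: lid_knob 25 mm above here, turning gets stiff.
- neck_thread (a point): On the neck's axis 17 mm below the rim. Four-start right-hand thread: clockwise from above goes down, 5.7 mm per rad; 95 to 125 degrees from drop-in to home; 1 mm play. Where it starts is not given: feel it. Set down, the lugs mostly rest on the thread tops, lid_knob 37 to 43 mm above the mouth (44 to 46 on a stop's tip); turned clockwise from there they jam on stops at 37.5 mm.
- lid_lug (a point): A point on the lid's axis level with its lugs, 3 mm above the underside. Turned anticlockwise (under a quarter turn) on the thread tops, the lid climbs at the thread's slope by up to 6 mm, then the lugs pass the thread starts and it drops up to 8 mm, to lid_knob 34 to 36.5 mm above the mouth, and a firm stop soon ends the anticlockwise turn. It may also land there at once when set down.
- dose_cup: Bystander: small white dosing cup, 38 mm wide, 32 mm high, standing between the canister and the lid; origin at the centre of its underside.
- scissors: Bystander: scissors with red grips lying flat, about 150 mm long, 9 mm high; origin at the pivot, on the bench.
- pill_bottle: Bystander: white capped pill jar, 50 mm in diameter, 85 mm high; origin at the centre of its underside.
- tape_roll: Bystander: white tape roll lying flat, 72 mm outside, 25 mm high; origin at the centre of its underside.
- flat_lid: Bystander: flat steel cover without a knob, 94 mm in diameter, 10 mm high, of another vessel; origin at the centre of its underside.
- carton: Bystander: paper-white carton, 60 x 110 x 45 mm; origin at the centre of its underside.
- amber_bottle: Bystander: brown glass bottle, 48 mm in diameter, 100 mm high; origin at the centre of its underside.
There are look-alikes about, which are no part of the job. What is shaped like the part that bears lid_knob but blue or red is not meant.

How it is judged:
By the outcome, as a careful person would: the job done as asked, in the order asked, and still so for the second after the job is handed in, with the robot touching nothing.
It also fails if it takes over 64 s, if anything falls off the work surface, if the arm or the gripper's body presses on something with over 40 N, if the wrist force passes 120 N, or if a joint passes its speed limit or range.

ROBOT

A 6-joint arm with a two-finger parallel gripper is mounted at the origin on the work surface. World frame = base frame: x ahead of the robot, y to its left, z up, the work surface at z = 0. Lengths are in mm, angles in degrees, forces in N, time in s.
With the tool pointing down it reaches from about 350 to 850 mm from the base axis. Payload 8.1 kg.
Tool frame: the origin (TCP) lies between the finger pads; the fingertips stand 17 mm ahead of it and the grasp point (between the pads) lies 2 mm behind it; z points along the fingers, y is the line along which they close (so a half turn about z gives the same grasp; the last joint's range is limited). The gripper opens to 85 mm and grips with 20 to 120 N. Pads are 22 mm wide; open, the fingers measure 114 mm over their backs; the gripper's body (76 mm by 85 mm) begins 54 mm behind the grasp point. The pads swing forward as they close: fully open they stand 13 mm farther back than shut.
Start: joints at [-71.929, 7.471, 85.268, -0, 87.261, -4.893], TCP at [234.113, -552.446, 248.292] pointing down, gripper open.
Joint ranges: [-169.43, 169.43], [-51.17, 129.36], [1.28, 143.12], [-76.62, 256.62], [0, 156.53], [-152.29, 152.29]. Speed limits (degrees/s): [136.94, 136.94, 159.86, 180, 180, 180].

INTERFACE

Orientations are given as [roll, pitch, yaw] about the fixed x, y, z axes, in that order (R = Rz(yaw) Ry(pitch) Rx(roll)).
In Python, from bench import sense, snapshot, hand_in, trace, place_of gives the robot as it stands.
- The arm moves only by the shell command python3 -m handwheel 'ROWS' [FORCE]. ROWS is JSON, a list of rows, each a list of 7 numbers: the opening, from -1 (shut) to 1 (fully open), then the shift along the tool's x, y, z in cm, then the turn, a rotation vector about the tool's x, y, z in rad. A call has 1 to 12 rows; each row shifts and turns the commanded pose from where the row before left it, along the tool's axes as they then stand; what a row does not reach is not made up. A row lasts 1/12 s, in which the tool goes at most 41.7 mm and 7.16 degrees, less where a joint would pass 70% of its speed; a pose out of reach is approached as far as the arm can. A call with a gripper value outside its range is refused whole. The fingers move at their own pace and stop on an object; FORCE is the grip in N (left out, the last holds). Time passes only in rows, so rows that do not move let the fingers close. It gives the time, the measured TCP pose, the force, the opening and the grip force at its end, in the units of the state.
- sense(): the state, without advancing time (a new reading comes with each control period).
- snapshot(name): name is "side" or "top" or "wrist"; returns a dict with "image" (480x640x3 uint8, red, green, blue), "intrinsics" (3x3 intrinsics, pixels), "R" (3x3) and "t" (3): a world point X has camera coordinates R X + t. Camera axes: x right, y down, z forward; pixel columns grow to the right and rows downward; lengths in mm; the calibration is good to about 2 mm. A picture is of the moment at which its call begins. There is no depth.
- hand_in(): hands the job in; it is judged then, once.
Trained networks look in a picture, given as the dict that the camera call returned (one of the last four; its "shot" number tells which), for a name from the list of things; names that differ only in an ending like _2 or _b are one class to them, and where a whole thing is asked for, a point or a joint stands for the part that bears it (a point fixed in the world has none). Each returns a list of dicts, best first, with "conf" (0 to 1); they miss things now and then, are a little off and sometimes report something else, mostly with a low value. They report only what shows in the picture. A call takes as long as a camera call. They do not tell look-alikes from the thing itself.
- trace(picture, query): "pixels" (480x640 bool, what is visible of it).
- place_of(picture, query): "location" ([x, y, z] in mm, in world coordinates, good to about 4 mm: a listed point, or the origin of a listed thing).
The state is a dict: "time": time; "joint_pos": joint angles; "qd": joint speeds; "joint_efforts": joint torques, N m; "tool_pos": TCP position; "tcp_rot": TCP orientation; "ft_force": force on the tool from outside, world axes, zero at the start; "wrist_torque": the same for the moment, N m; "finger_gap": finger opening in mm; "grip_force": force on a finger pad.
Only numpy, scipy, OpenCV 4.12 (cv2) and the standard library are available. Lean on these libraries where they do the work, as an engineer would, in place of code of your own. Each camera call takes 0.05 s, during which the arm holds its last target. There are 200 camera calls.

## Working session

There is one attempt and no reset: what is moved stays moved. The work goes in short steps, Python scripts to look and compute and a shell command to move; the robot and the scene stay as the last step left them, time stands still between calls to the robot, and variables do not carry over. Pictures are saved under pics/ and viewed, at most 10 in all, crops included, and the job is handed in when it is done.

```bash
mkdir -p pics
python3 - <<'E'
from bench import *
import cv2,numpy as np
s=sense();print(s['tool_pos'],s['tcp_rot'],s['finger_gap'],s['ft_force'])
ims=[]
for n in("top","side"):
    p=snapshot(n);cv2.imwrite(f'pics/{n}0.png',p['image'][:,:,::-1])
    for q in("lid_knob","lid_skirt","canister_mouth","dose_cup","pill_bottle","amber_bottle","carton","tape_roll"):
        for r in place_of(p,q)[:3]:
            X=np.array(r['location']);c=p['R']@X+p['t'];u=p['intrinsics']@c
            print(n,q,round(r['conf'],2),np.round(X),np.round(u[:2]/u[2]))
E
```

```text
[ 233.94376985 -551.94516195  247.23029422] [-1.79893352e+02 -1.07531288e-02  2.29622407e+01] 85.20611718380812 [ 0.48888419 -0.09223749 -0.12067652]
top lid_knob 0.92 [488. 132.  50.] [250. 285.]
top lid_knob 0.72 [444.  10.  50.] [297. 302.]
top lid_knob 0.68 [402. 239.  48.] [208. 318.]
top lid_skirt 0.83 [403. 236.   0.] [212. 319.]
top lid_skirt 0.81 [482. 134.  -3.] [251. 289.]
top lid_skirt 0.64 [448.   8.  -1.] [298. 302.]
top canister_mouth 0.92 [ 563. -199.   96.] [378. 253.]
top canister_mouth 0.4 [487. 133.   4.] [251. 287.]
top dose_cup 0.55 [557.   2.   4.] [300. 261.]
top pill_bottle 0.87 [747. 149.   5.] [246. 193.]
top amber_bottle 0.81 [ 641. -380.   -3.] [439. 231.]
top carton 0.84 [451. 381.   2.] [157. 301.]
top tape_roll 0.76 [ 737. -201.    3.] [373. 196.]
side lid_knob 0.97 [452.   4.  49.] [378. 252.]
side lid_knob 0.92 [402. 236.  50.] [366. 358.]
side lid_knob 0.85 [487. 135.  51.] [340. 297.]
side lid_skirt 0.74 [449.   6.   0.] [377. 268.]
side lid_skirt 0.65 [488. 132.   0.] [339. 310.]
side lid_skirt 0.56 [404. 238.   2.] [362. 371.]
side canister_mouth 0.88 [ 563. -197.   92.] [359. 159.]
side canister_mouth 0.65 [748. 149.   1.] [217. 277.]
side dose_cup 0.5 [559.   0.  -0.] [328. 250.]
side pill_bottle 0.82 [747. 150.   4.] [216. 276.]
side amber_bottle 0.75 [ 642. -382.   -1.] [350. 130.]
side carton 0.86 [452. 380.   1.] [309. 434.]
```

View pics/top0.png

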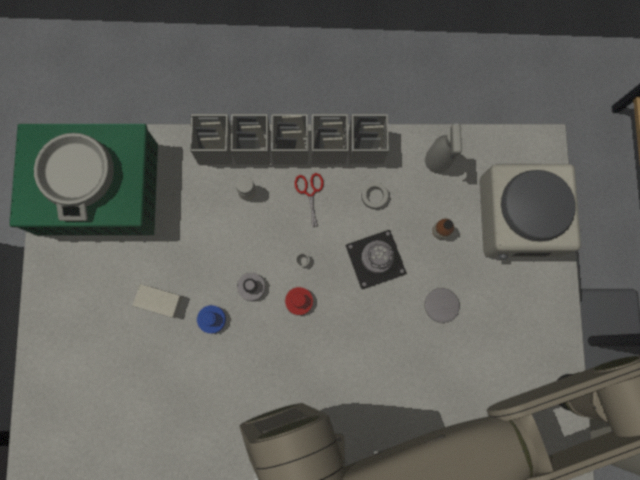

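View pics/side0.png

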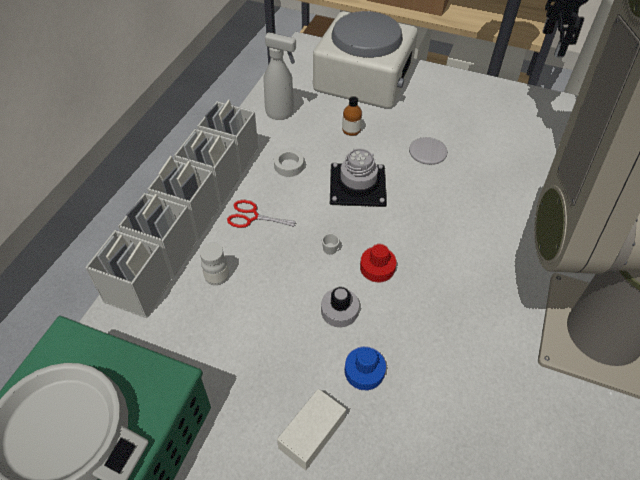

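The top view shows the steel lid with the black knob at pixel (250,285), between a red look-alike (299,301) and a blue one (211,319); the canister is at (378,255). The side view agrees: lid (340,300), canister neck (359,160). So the lid is at about (487,133) and the mouth at about (563,-198).

```bash
cat > h.py <<'E'
from bench import *
import numpy as np,cv2
from scipy.spatial.transform import Rotation as Ro
def go(x,y,z):
    s=sense();R=Ro.from_euler('xyz',s['tcp_rot'],degrees=True).as_matrix()
    return np.round(R.T@(np.array([x,y,z])-s['tool_pos'])/10,2)
def st():
    s=sense();print(round(s['time'],2),'pos',np.round(s['tool_pos'],1),'rot',np.round(s['tcp_rot'],1),'q6',round(s['joint_pos'][5],1),'F',np.round(s['ft_force'],1),'T',np.round(s['wrist_torque'],2),'gap',round(s['finger_gap'],1),'grip',round(s['grip_force'],1))
def look(n,*qs):
    p=snapshot(n)
    for q in qs:
        for r in place_of(p,q)[:3]:
            X=np.array(r['location']);u=p['intrinsics']@(p['R']@X+p['t'])
            print(n,q,round(r['conf'],2),np.round(X,1),np.round(u[:2]/u[2]))
    return p
E
python3 -m handwheel '[[1,2.5,-2.66,0,0,0,0],[1,2.5,-2.66,0,0,0,0],[1,2.5,-2.66,0,0,0,0],[1,2.5,-2.66,0,0,0,0],[1,2.5,-2.66,0,0,0,0],[1,2.5,-2.66,0,0,0,0],[1,2.5,-2.66,0,0,0,0],[1,2.5,-2.66,0,0,0,0],[1,2.5,-2.66,0,0,0,0],[1,2.5,-2.66,0,0,0,0],[1,2.5,-2.66,0,0,0,0],[1,2.5,-2.66,0,0,0,0]]'
python3 -m handwheel '[[1,2.5,-2.66,0,0,0,0],[1,2.5,-2.66,0,0,0,0],[1,2.5,-2.66,0,0,0,0],[1,2.5,-2.66,0,0,0,0],[1,2.5,-2.66,0,0,0,0],[1,2.5,-2.66,0,0,0,0],[1,2.5,-2.66,0,0,0,0],[1,2.5,-2.66,0,0,0,0],[1,0,0,1,0,0,0],[1,0,0,0,0,0,0]]'
python3 - <<'E'
from h import *
st();p=look("wrist","lid_knob","lid_skirt");cv2.imwrite('pics/w1.png',p['image'][:,:,::-1])
look("top","lid_knob");look("side","lid_knob")
print(go(487,133,49))
E
```

```text
time: 1.9
tool_pos: [386.0, -139.8, 248.6]
tcp_rot: [180.0, -0.0, 22.9]
ft_force: [0.3, -0.3, 0.1]
finger_gap: 85.4
grip_force: 0.0
time: 2.73
tool_pos: [486.3, 134.1, 236.5]
tcp_rot: [-180.0, 0.1, 23.2]
ft_force: [-0.9, 0.5, 0.3]
finger_gap: 85.3
grip_force: 0.0
2.73 pos [486.3 134.1 236.5] rot [-1.80e+02  1.00e-01  2.32e+01] q6 76.4 F [-0.9  0.5  0.3] T [0.   0.1  0.02] gap 85.3 grip 0.0
wrist lid_knob 0.92 [451.4   6.3  52.2] [452. 307.]
wrist lid_knob 0.78 [487.2 139.4  47.6] [316. 202.]
wrist lid_skirt 0.93 [401.7 238.4   1.4] [175. 234.]
wrist lid_skirt 0.75 [489.1 133.   -3.5] [324. 189.]
wrist lid_skirt 0.63 [446.8   2.5  -2.4] [436. 285.]
top lid_knob 0.73 [448.3   5.2  48.4] [298. 300.]
top lid_knob 0.59 [405.9 238.2  43.7] [208. 317.]
top lid_knob 0.49 [487.9 134.6  47.1] [249. 285.]
side lid_knob 0.83 [488.6 135.3  49.3] [339. 298.]
side lid_knob 0.78 [401.7 239.3  47.6] [365. 361.]
side lid_knob 0.75 [451.1   8.   48.4] [377. 254.]
[ 0.03 -0.15 19.  ]
```

View pics/w1.png

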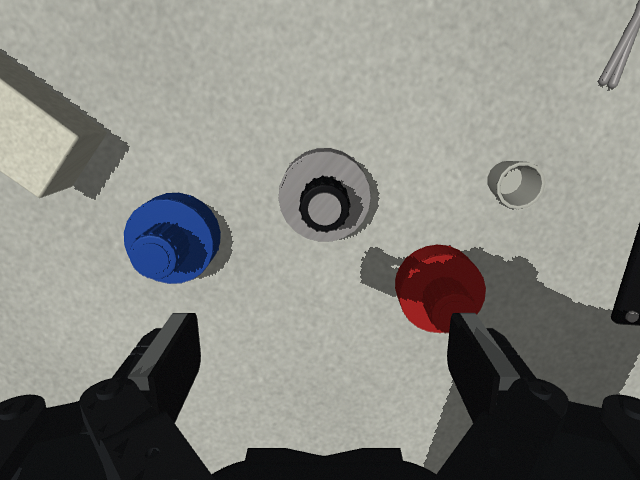

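The wrist view shows the steel lid centred at (325,196) with its black knob top at (324,209), midway between the fingers. The red lid (441,290) sits near the right finger's line of sight.

Run:
```python
from h import *
p=snapshot("wrist")
def ray(u,v,z):
    d=p['R'].T@np.linalg.solve(p['intrinsics'],[u,v,1]);c=-p['R'].T@p['t'];return np.round(c+d*(z-c[2])/d[2],1)
print(ray(324,209,61),ray(325,194,27))
t=trace(p,"lid_knob")
for m in t[:3]: 
    c=np.argwhere(m['pixels']).mean(0);print(m['conf'],c,m['pixels'].sum())
print(go(*ray(324,209,61)[:2],49))
```

```text
[488.8 130.2  61. ] [492.5 130.8  27. ]
0.79 [194.71566848 320.58802178] 6612
0.71 [286.4369877  435.14190574] 5856
[ 0.08  0.21 18.98]
```

```bash
python3 -m handwheel '[[1,0.1,0.15,2.2,0,0,0],[1,0,0,2.2,0,0,0],[1,0,0,2.2,0,0,0],[1,0,0,2.2,0,0,0],[1,0,0,2.2,0,0,0],[1,0,0,2.2,0,0,0],[1,0,0,1.9,0,0,0],[1,0,0,1.6,0,0,0],[1,0,0,1.1,0,0,0],[1,0,0,0.8,0,0,0],[1,0,0,0,0,0,0]]' 60
python3 -m handwheel '[[0,0,0,0,0,0,0],[-0.5,0,0,0,0,0,0],[-1,0,0,0,0,0,0],[-1,0,0,0,0,0,0],[-1,0,0,0,0,0,0],[-1,0,0,0,0,0,0],[-1,0,0,0,0,0,0],[-1,0,0,0,0,0,0]]' 80
python3 -c "from h import *;st()"
```

```text
time: 4.1
tool_pos: [487.4, 131.1, 50.8]
tcp_rot: [-180.0, 0.1, 22.9]
ft_force: [-0.5, -0.0, 0.1]
finger_gap: 85.4
grip_force: 0.0
time: 4.77
tool_pos: [489.6, 131.8, 53.8]
tcp_rot: [180.0, -0.1, 23.0]
ft_force: [-0.8, -0.1, 5.3]
finger_gap: 33.7
grip_force: 79.5
4.77 pos [489.6 131.8  53.8] rot [ 1.8e+02 -1.0e-01  2.3e+01] q6 76.3 F [-0.8 -0.1  5.3] T [ 0.1   0.24 -0.04] gap 33.7 grip 79.5
```

```bash
python3 -m handwheel '[[-1,0,0,-0.5,0,0,0],[-1,0,0,-1.5,0,0,0],[-1,0,0,-2.5,0,0,0],[-1,0,0,-3,0,0,0],[-1,0,0,-3,0,0,0],[-1,0,0,-2,0,0,0],[-1,0,0,-0.5,0,0,0],[-1,0,0,0,0,0,0]]'
python3 - <<'E'
from h import *
st();p=look("wrist","lid_knob");cv2.imwrite('pics/w2.png',p['image'][:,:,::-1])
look("side","lid_knob","canister_mouth");look("top","lid_knob","canister_mouth");print(go(563,-198,200))
E
```

```text
time: 5.43
tool_pos: [489.6, 131.7, 184.2]
tcp_rot: [179.9, -0.2, 23.0]
ft_force: [0.2, -0.2, -3.0]
finger_gap: 33.7
grip_force: 79.8
5.43 pos [489.6 131.7 184.2] rot [179.9  -0.2  23. ] q6 76.3 F [ 0.2 -0.2 -3. ] T [ 0.02 -0.05  0.05] gap 33.7 grip 79.8
wrist lid_knob 0.96 [489.2 136.9 179. ] [305. 332.]
wrist lid_knob 0.72 [449.9   5.5  51.4] [468. 348.]
wrist lid_knob 0.57 [402.4 238.2  44.6] [123. 282.]
side lid_knob 0.96 [449.6   5.7  50.7] [379. 253.]
side lid_knob 0.9 [400.4 237.6  49.3] [366. 360.]
side lid_knob 0.64 [485.1 129.9 174.4] [345. 257.]
side canister_mouth 0.35 [7.464e+02 1.503e+02 7.000e-01] [217. 277.]
top lid_knob 0.73 [741.9 -24.7   1.8] [309. 195.]
top lid_knob 0.72 [446.3   8.2  47.6] [297. 301.]
top lid_knob 0.61 [488.1 134.2 174.6] [244. 280.]
top canister_mouth 0.85 [ 559.7 -199.4   99.1] [378. 255.]
top canister_mouth 0.57 [487.9 130.2 130.4] [248. 282.]
[-5.93 33.26 -1.91]
```

View pics/w2.png

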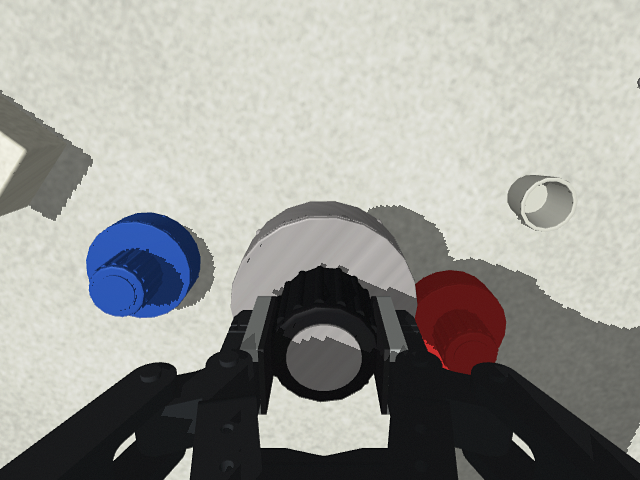

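The wrist view shows the lid held squarely, knob top at (323,356) between the pads, and the cup (541,202) undisturbed.

```bash
python3 - <<'E'
from h import *
p=snapshot("wrist");st()
def ray(u,v,z):
    d=p['R'].T@np.linalg.solve(p['intrinsics'],[u,v,1]);c=-p['R'].T@p['t'];return np.round(c+d*(z-c[2])/d[2],1)
for dz in(4,7):print(ray(324,357,184+dz))
E
python3 -m handwheel '[[-1,-1,2.77,-0.3,0,0,0],[-1,-1,2.77,-0.3,0,0,0],[-1,-1,2.77,-0.3,0,0,0],[-1,-1,2.77,-0.3,0,0,0],[-1,-1,2.77,-0.3,0,0,0],[-1,-1,2.77,-0.3,0,0,0],[-1,-1,2.77,-0.3,0,0,0],[-1,-1,2.77,-0.3,0,0,0],[-1,-1,2.77,-0.3,0,0,0],[-1,-1,2.77,-0.3,0,0,0],[-1,-1,2.77,-0.3,0,0,0],[-1,-1,2.77,-0.3,0,0,0]]'
python3 -m handwheel '[[-1,0,0,0,0,0,0],[-1,0,0,0,0,0,0]]'
python3 - <<'E'
from h import *
st();p=look("wrist","canister_mouth");cv2.imwrite('pics/w3.png',p['image'][:,:,::-1])
look("side","canister_mouth");look("top","canister_mouth");print(go(563,-198,200))
m=trace(p,"canister_mouth")
print([r['conf'] for r in m])
np.savez('w3.npz',K=p['intrinsics'],R=p['R'],t=p['t'])
E
```

```text
5.88 pos [487.9 131.4 181.3] rot [-1.8e+02  1.0e-01  2.3e+01] q6 76.3 F [-0.2  0.4 -2.7] T [-0.03  0.03 -0.02] gap 33.5 grip 79.8
[488.2 130.  188. ]
[490.  130.8 191. ]
time: 6.88
tool_pos: [507.4, -222.9, 218.1]
tcp_rot: [-180.0, 0.0, 23.0]
ft_force: [0.6, 1.3, -3.2]
finger_gap: 34.0
grip_force: 80.2
time: 7.05
tool_pos: [507.4, -222.8, 218.0]
tcp_rot: [-180.0, 0.0, 22.8]
ft_force: [-0.5, -0.7, -2.9]
finger_gap: 33.7
grip_force: 80.4
7.05 pos [ 507.4 -222.8  218. ] rot [-180.     0.    22.8] q6 38.2 F [-0.5 -0.7 -2.9] T [ 0.08 -0.    0.02] gap 33.7 grip 80.4
wrist canister_mouth 0.86 [ 560.3 -204.2   95. ] [327. 138.]
wrist canister_mouth 0.5 [ 505.6 -219.1  171.5] [311. 286.]
side canister_mouth 0.62 [ 559.2 -196.    92.9] [360. 159.]
top canister_mouth 0.81 [ 559.9 -200.2   97.2] [379. 255.]
[5.96 0.11 1.81]
[0.76]
```

View pics/w3.png

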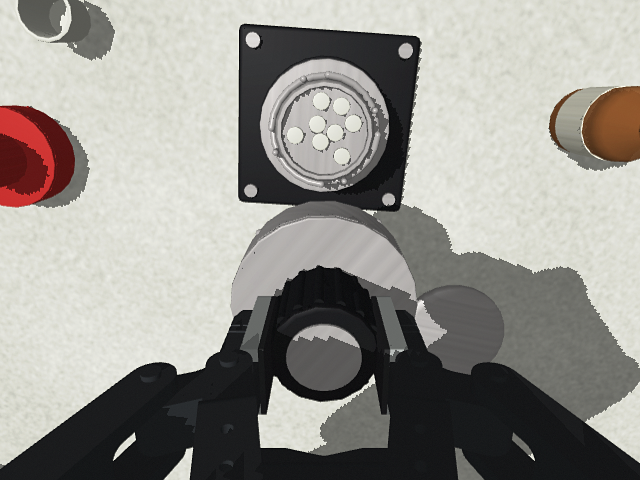

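The wrist view shows the open canister with tablets; the rim circle is centred at about (326,131), and the four foot bolts at (253,40), (405,51), (388,199), (251,190). The lid is still held.

Run:
```python
import numpy as np,cv2
d=np.load('w3.npz');R,t,K=d['R'],d['t'],d['K']
def ray(u,v,z):
    e=R.T@np.linalg.solve(K,[u,v,1]);c=-R.T@t;return c+e*(z-c[2])/e[2]
print('rim',ray(326,131,94).round(1))
c=[ray(*q,13) for q in((253,40),(405,51),(388,199),(251,190))];print('bolts',np.mean(c,0).round(1))
print('knob', [ray(324,357,z).round(1) for z in(222,225,228)])
# project mouth circle for check
im=cv2.imread('pics/w3.png')
for cx,cy,col in((561,-200,(0,0,255)),(563,-198,(0,255,0))):
  for r,z in((28,92),(42,60)):
    a=np.linspace(0,2*np.pi,120);P=np.c_[cx+r*np.cos(a),cy+r*np.sin(a),0*a+z]@R.T+t;u=P@K.T;u=(u[:,:2]/u[:,2:])
    for q in u.round().astype(int): cv2.circle(im,tuple(map(int,q)),0,col,-1)
cv2.imwrite('pics/o.png',cv2.resize(im[10:230,200:440],None,fx=2.5,fy=2.5))
```

```text
rim [ 563.7 -202.2   94. ]
bolts [ 562.8 -201.7   13. ]
knob [array([ 505.9, -224.9,  222. ]), array([ 507.8, -224.2,  225. ]), array([ 509.6, -223.4,  228. ])]
```

View pics/o.png

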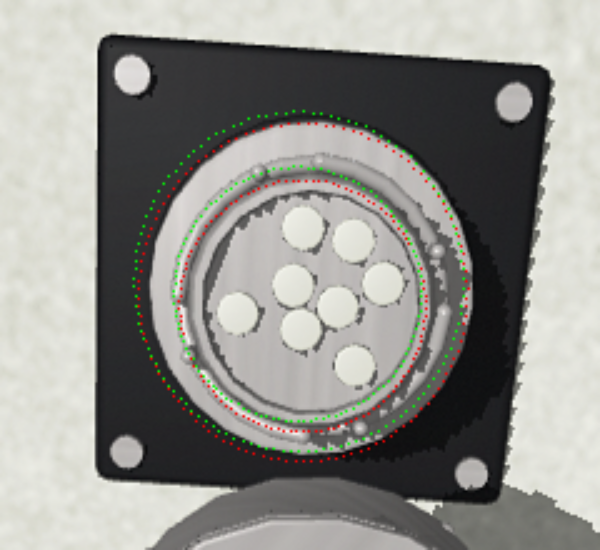

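```bash
python3 -m handwheel '[[-1,1.5,0,0,0,0,0],[-1,2.2,0.05,1,0,0,0],[-1,1.7,0,1.8,0,0,0],[-1,0.5,0,1.8,0,0,0],[-1,0,0,1,0,0,0],[-1,0,0,0.3,0,0,0],[-1,0,0,0,0,0,0],[-1,0,0,0,0,0,0]]' 80
python3 - <<'E'
from h import *
st();p=snapshot("wrist");cv2.imwrite('pics/w4.png',p['image'][:,:,::-1])
p=look("side","lid_knob","canister_mouth");cv2.imwrite('pics/s4.png',cv2.resize(p['image'][100:220,280:440,::-1],None,fx=4,fy=4))
E
```

```text
time: 8.07
tool_pos: [562.0, -199.1, 160.1]
tcp_rot: [180.0, -0.0, 22.9]
ft_force: [0.1, 0.6, -1.7]
finger_gap: 33.4
grip_force: 80.5
8.07 pos [ 562.  -199.1  160.1] rot [180.   -0.   22.9] q6 42.6 F [ 0.1  0.6 -1.7] T [-0.01 -0.03 -0.02] gap 33.4 grip 80.5
side lid_knob 0.94 [450.3   3.2  50.1] [379. 252.]
side lid_knob 0.9 [399.  237.7  50.6] [367. 360.]
side lid_knob 0.67 [ 562.7 -200.3  156.3] [361. 136.]
side canister_mouth 0.61 [ 558.1 -197.    92.6] [361. 159.]
side canister_mouth 0.61 [ 559.3 -198.4  158.5] [363. 136.]
```

View pics/s4.png

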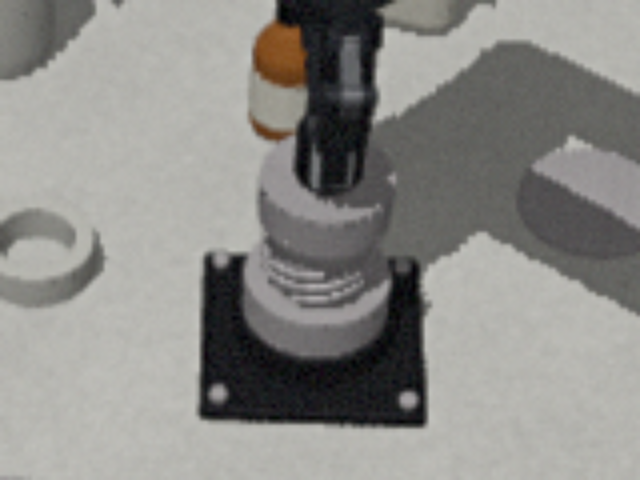

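The side view shows the lid hanging just above the threaded neck, roughly coaxial (lid centre x≈361, body ≈359). I lower it gently.

```bash
python3 - <<'E'
from h import *
p=snapshot("side")
for z in(60,94,110,135):
    u=p['intrinsics']@(p['R']@np.array([563,-199.5,z])+p['t']);print(z,(u[:2]/u[2]).round(1))
E
python3 -m handwheel '[[-1,0,0,0.4,0,0,0],[-1,0,0,0.4,0,0,0],[-1,0,0,0.2,0,0,0],[-1,0,0,0.2,0,0,0],[-1,0,0,0,0,0,0]]' 
python3 -m handwheel '[[-1,0,0,0.2,0,0,0],[-1,0,0,0.15,0,0,0],[-1,0,0,0,0,0,0]]' 
python3 -m handwheel '[[-1,0,0,0.2,0,0,0],[-1,0,0,0.1,0,0,0],[-1,0,0,0,0,0,0]]' 
python3 -c "from h import *;st()"
```

```text
60 [358. 168.]
94 [359.  157.1]
110 [359.5 151.7]
135 [360.3 143.2]
time: 8.73
tool_pos: [561.7, -198.6, 146.4]
tcp_rot: [-179.9, 0.0, 23.0]
ft_force: [-0.3, 0.4, -2.4]
finger_gap: 33.3
grip_force: 80.5
time: 8.98
tool_pos: [562.0, -198.8, 143.4]
tcp_rot: [-180.0, 0.0, 23.0]
ft_force: [0.2, 0.3, -3.2]
finger_gap: 33.6
grip_force: 80.5
time: 9.23
tool_pos: [562.1, -198.9, 140.6]
tcp_rot: [-180.0, 0.0, 23.0]
ft_force: [-0.3, -0.1, -2.5]
finger_gap: 33.6
grip_force: 80.5
9.23 pos [ 562.1 -198.9  140.6] rot [-180.    0.   23.] q6 42.6 F [-0.3 -0.1 -2.5] T [-0.08 -0.04 -0.05] gap 33.6 grip 80.5
```

```bash
for i in 1; do :; done
python3 -m handwheel '[[-1,0,0,0.15,0,0,0],[-1,0,0,0,0,0,0]]' 
python3 -m handwheel '[[-1,0,0,0.15,0,0,0],[-1,0,0,0,0,0,0]]' 
python3 -m handwheel '[[-1,0,0,0.1,0,0,0],[-1,0,0,0,0,0,0]]' 
python3 -c "from h import *;st()"
```

```text
time: 9.4
tool_pos: [562.1, -198.8, 139.1]
tcp_rot: [-180.0, 0.0, 23.0]
ft_force: [0.4, -1.0, -2.3]
finger_gap: 33.8
grip_force: 80.5
time: 9.57
tool_pos: [562.3, -198.9, 138.2]
tcp_rot: [180.0, -0.0, 23.0]
ft_force: [-0.7, -0.1, 0.4]
finger_gap: 34.0
grip_force: 80.7
time: 9.73
tool_pos: [562.5, -199.0, 137.9]
tcp_rot: [180.0, -0.0, 23.0]
ft_force: [-3.0, 0.9, 6.1]
finger_gap: 33.5
grip_force: 81.2
9.73 pos [ 562.5 -199.   137.9] rot [180.  -0.  23.] q6 42.6 F [-3.   0.9  6.1] T [0.26 0.46 0.  ] gap 33.5 grip 81.2
```

```bash
python3 -m handwheel '[[-1,0,0,-0.03,0,0,-0.06],[-1,0,0,-0.03,0,0,-0.06],[-1,0,0,0,0,0,0]]' 
python3 -m handwheel '[[-1,0,0,-0.03,0,0,-0.06],[-1,0,0,-0.03,0,0,-0.06],[-1,0,0,0,0,0,0]]' 
python3 -c "from h import *;st()"
```

```text
time: 9.98
tool_pos: [563.1, -199.2, 138.8]
tcp_rot: [179.9, -0.1, 30.0]
ft_force: [0.5, 0.6, 5.6]
finger_gap: 33.5
grip_force: 80.9
time: 10.23
tool_pos: [563.1, -199.3, 139.3]
tcp_rot: [179.9, -0.1, 36.8]
ft_force: [-0.5, 0.1, 5.7]
finger_gap: 33.3
grip_force: 81.0
10.23 pos [ 563.1 -199.3  139.3] rot [ 1.799e+02 -1.000e-01  3.680e+01] q6 28.8 F [-0.5  0.1  5.7] T [-0.02 -0.07  0.03] gap 33.3 grip 81.0
```

```bash
for k in 1; do
python3 -m handwheel '[[-1,0,0,-0.03,0,0,-0.06],[-1,0,0,-0.03,0,0,-0.06],[-1,0,0,0,0,0,0]]' 
python3 -m handwheel '[[-1,0,0,-0.03,0,0,-0.06],[-1,0,0,-0.03,0,0,-0.06],[-1,0,0,0,0,0,0]]' 
done | grep -v -e grip -e gap
```

```text
time: 10.48
tool_pos: [563.1, -199.2, 140.1]
tcp_rot: [179.9, -0.1, 43.7]
ft_force: [0.0, -0.2, 6.6]
time: 10.73
tool_pos: [563.2, -199.2, 140.7]
tcp_rot: [179.9, -0.0, 50.6]
ft_force: [0.3, -0.2, 6.1]
```

```bash
(python3 -m handwheel '[[-1,0,0,-0.03,0,0,-0.06],[-1,0,0,-0.03,0,0,-0.06],[-1,0,0,0,0,0,0]]' 
python3 -m handwheel '[[-1,0,0,-0.03,0,0,-0.06],[-1,0,0,-0.03,0,0,-0.06],[-1,0,0,0,0,0,0]]' ) | grep -v -e grip -e gap; python3 -c "from h import *;st()"
```

```text
time: 10.98
tool_pos: [563.2, -199.1, 141.3]
tcp_rot: [179.8, -0.0, 57.4]
ft_force: [-0.1, -0.6, 5.9]
time: 11.23
tool_pos: [562.2, -198.8, 140.3]
tcp_rot: [180.0, 0.0, 64.3]
ft_force: [0.1, -0.3, -3.3]
11.23 pos [ 562.2 -198.8  140.3] rot [180.    0.   64.3] q6 1.3 F [ 0.1 -0.3 -3.3] T [-0.23 -0.09  0.11] gap 34.2 grip 80.3
```

The lugs have passed the thread starts: the upward force vanished at a yaw of about 60°. Lowering now.

```bash
(python3 -m handwheel '[[-1,0,0,0.15,0,0,0],[-1,0,0,0.15,0,0,0],[-1,0,0,0,0,0,0]]' 
python3 -m handwheel '[[-1,0,0,0.15,0,0,0],[-1,0,0,0,0,0,0]]'
python3 -m handwheel '[[-1,0,0,0.15,0,0,0],[-1,0,0,0,0,0,0]]'  ) | grep -v -e grip -e gap; python3 -c "from h import *;st()"
```

```text
time: 11.48
tool_pos: [562.6, -199.2, 137.9]
tcp_rot: [179.9, 0.0, 64.1]
ft_force: [-0.4, -1.7, 0.4]
time: 11.65
tool_pos: [561.6, -198.5, 134.9]
tcp_rot: [-179.9, -0.0, 64.1]
ft_force: [0.2, -0.1, -1.4]
time: 11.82
tool_pos: [561.7, -198.6, 133.5]
tcp_rot: [-179.9, -0.0, 64.2]
ft_force: [0.1, 0.1, -0.7]
11.82 pos [ 561.7 -198.6  133.5] rot [-179.9   -0.    64.2] q6 1.4 F [ 0.1  0.1 -0.7] T [ 0.03 -0.02 -0.04] gap 33.7 grip 80.3
```

```bash
(python3 -m handwheel '[[-1,0,0,0.1,0,0,0],[-1,0,0,0,0,0,0]]' 
python3 -m handwheel '[[-1,0,0,0.1,0,0,0],[-1,0,0,0,0,0,0]]'  ) | grep -v -e grip -e gap; python3 -c "from h import *;st()"
```

```text
time: 11.98
tool_pos: [561.9, -198.7, 133.3]
tcp_rot: [-180.0, -0.0, 64.2]
ft_force: [-0.8, -0.1, 0.4]
time: 12.15
tool_pos: [562.1, -198.8, 133.0]
tcp_rot: [180.0, -0.0, 64.2]
ft_force: [-3.7, 1.6, 4.5]
12.15 pos [ 562.1 -198.8  133. ] rot [180.   -0.   64.2] q6 1.4 F [-3.7  1.6  4.5] T [ 0.25  0.67 -0.06] gap 33.9 grip 81.2
```

```bash
(python3 -m handwheel '[[-1,0,0,0.03,0,0,0.06],[-1,0,0,0.03,0,0,0.06],[-1,0,0,0.03,0,0,0.06],[-1,0,0,0,0,0,0]]' 100
python3 -m handwheel '[[-1,0,0,0.04,0,0,0.07],[-1,0,0,0.04,0,0,0.07],[-1,0,0,0.04,0,0,0.07],[-1,0,0,0,0,0,0]]' ) | grep -v -e grip -e gap; python3 -c "from h import *;st()"
```

```text
time: 12.48
tool_pos: [562.8, -199.1, 132.2]
tcp_rot: [179.9, -0.0, 53.7]
ft_force: [-0.1, -0.1, 3.2]
time: 12.82
tool_pos: [562.7, -199.1, 130.9]
tcp_rot: [179.9, -0.0, 41.8]
ft_force: [0.4, 0.0, 3.9]
12.82 pos [ 562.7 -199.1  130.9] rot [179.9  -0.   41.8] q6 23.8 F [0.4 0.  3.9] T [-0.1  -0.06 -0.13] gap 33.3 grip 99.0
```

```bash
(python3 -m handwheel '[[-1,0,0,0.06,0,0,0.1],[-1,0,0,0.06,0,0,0.1],[-1,0,0,0.05,0,0,0.1],[-1,0,0,0.05,0,0,0.1],[-1,0,0,0,0,0,0]]' 110
python3 -m handwheel '[[-1,0,0,0.06,0,0,0.1],[-1,0,0,0.06,0,0,0.1],[-1,0,0,0.05,0,0,0.1],[-1,0,0,0.06,0,0,0.1],[-1,0,0,0,0,0,0]]' ) | grep -v -e grip -e gap; python3 -c "from h import *;st()"
```

```text
time: 13.23
tool_pos: [562.7, -199.0, 128.7]
tcp_rot: [179.9, -0.1, 18.9]
ft_force: [-0.5, 0.4, 4.1]
time: 13.65
tool_pos: [562.6, -199.2, 126.4]
tcp_rot: [180.0, -0.1, -3.9]
ft_force: [0.9, -1.6, 4.5]
13.65 pos [ 562.6 -199.2  126.4] rot [ 1.8e+02 -1.0e-01 -3.9e+00] q6 69.5 F [ 0.9 -1.6  4.5] T [-0.17 -0.13 -0.23] gap 32.8 grip 108.9
```

```bash
(python3 -m handwheel '[[-1,0,0,0.06,0,0,0.1],[-1,0,0,0.05,0,0,0.1],[-1,0,0,0.06,0,0,0.1],[-1,0,0,0,0,0,0]]' 120; python3 -c "from h import *;st()"
python3 -m handwheel '[[-1,0,0,0.06,0,0,0.1],[-1,0,0,0.03,0,0,0.05],[-1,0,0,0,0,0,0]]' ) | grep -v -e grip: -e gap: ; python3 -c "from h import *;st()"
```

```text
time: 13.98
tool_pos: [562.5, -199.3, 124.7]
tcp_rot: [180.0, -0.1, -21.0]
ft_force: [0.9, -2.2, 5.6]
grip_force: 118.7
13.98 pos [ 562.5 -199.3  124.7] rot [ 1.8e+02 -1.0e-01 -2.1e+01] q6 86.6 F [ 0.9 -2.2  5.6] T [-0.28 -0.1  -0.2 ] gap 33.2 grip 118.7
time: 14.23
tool_pos: [562.7, -199.5, 124.0]
tcp_rot: [180.0, -0.1, -29.4]
ft_force: [1.7, -1.1, 5.2]
grip_force: 118.7
14.23 pos [ 562.7 -199.5  124. ] rot [ 1.80e+02 -1.00e-01 -2.94e+01] q6 95.0 F [ 1.7 -1.1  5.2] T [-0.37 -0.17 -0.16] gap 33.0 grip 118.7
```

```bash
(python3 -m handwheel '[[-1,0,0,0.04,0,0,0.07],[-1,0,0,0.04,0,0,0.07],[-1,0,0,0,0,0,0]]' 120; python3 -c "from h import *;st()"
python3 -m handwheel '[[-1,0,0,0.02,0,0,0.05],[-1,0,0,0.02,0,0,0.05],[-1,0,0,0,0,0,0]]' ) | grep pos ; python3 -c "from h import *;st()"
```

```text
tool_pos: [563.0, -199.6, 124.0]
14.48 pos [ 563.  -199.6  124. ] rot [-180.    -0.2  -37.5] q6 103.1 F [-0.2 -2.2 10.5] T [-0.2   0.08 -0.18] gap 32.7 grip 119.2
tool_pos: [563.3, -199.8, 124.0]
14.73 pos [ 563.3 -199.8  124. ] rot [-180.    -0.2  -43.1] q6 108.7 F [-0.6 -1.4 11.8] T [-0.28  0.11 -0.1 ] gap 32.7 grip 119.4
```

```bash
python3 - <<'E'
from h import *
p=snapshot("wrist");a=p['image'][:,:,::-1]
look("side","lid_knob");look("top","lid_knob","lid_skirt");s=sense();print(np.round(s['joint_efforts'],2))
b=cv2.imread('pics/w3.png');cv2.imwrite('pics/c.png',np.hstack([b[180:420,200:450],a[180:420,200:450]]))
cv2.imwrite('pics/w5.png',a)
E
python3 -m handwheel '[[-1,0,0,0,0,0,0.05],[-1,0,0,0,0,0,0.05],[-1,0,0,0,0,0,0]]' >/dev/null
python3 - <<'E'
from h import *
st();s=sense();print(np.round(s['joint_efforts'],2))
p=snapshot("wrist");a=p['image'][:,:,::-1];cv2.imwrite('pics/w6.png',a)
b=cv2.imread('pics/c.png');cv2.imwrite('pics/c.png',np.hstack([b,a[180:420,200:450]]))
E
```

```text
side lid_knob 0.86 [403.5 239.6  50.2] [364. 360.]
side lid_knob 0.66 [450.4   4.4  50.2] [378. 252.]
top lid_knob 0.71 [446.8   8.5  50.7] [297. 301.]
top lid_knob 0.68 [402.6 240.2  47.2] [207. 318.]
top lid_knob 0.53 [ 563.2 -198.8  119.4] [379. 252.]
top lid_skirt 0.91 [447.5   7.8  -0. ] [298. 302.]
top lid_skirt 0.69 [ 558.7 -197.8   70. ] [377. 257.]
top lid_skirt 0.57 [401.9 237.    0.8] [211. 319.]
[  1.12 -51.62 -41.27   0.58   0.07  -0.16]
15.28 pos [ 563.2 -199.9  124. ] rot [-180.    -0.2  -48.9] q6 114.5 F [-0.2 -1.8 11. ] T [-0.31  0.15 -0.17] gap 33.1 grip 119.4
[ 1.410e+00 -5.161e+01 -4.128e+01  6.800e-01  5.000e-02  8.800e-01]
```

View pics/c.png

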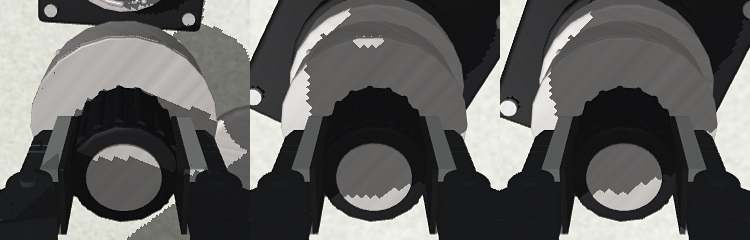

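The crops show the lid seated low over the neck with the knob still between the pads. I need to see whether the knob turns with the gripper, so I enhance the knurl and the skirt texture.

Run:
```python
import cv2,numpy as np
r=[]
for n in('w3','w4','w5','w6'):
    g=cv2.imread(f'pics/{n}.png',0)[205:300,225:420]
    g=cv2.createCLAHE(6,(4,2)).apply(g);r.append(cv2.resize(g,(400,195),interpolation=cv2.INTER_CUBIC))
cv2.imwrite('pics/k.png',np.vstack([np.hstack(r[:2]),np.hstack(r[2:])]))
```

```text
(no output)
```

View pics/k.png

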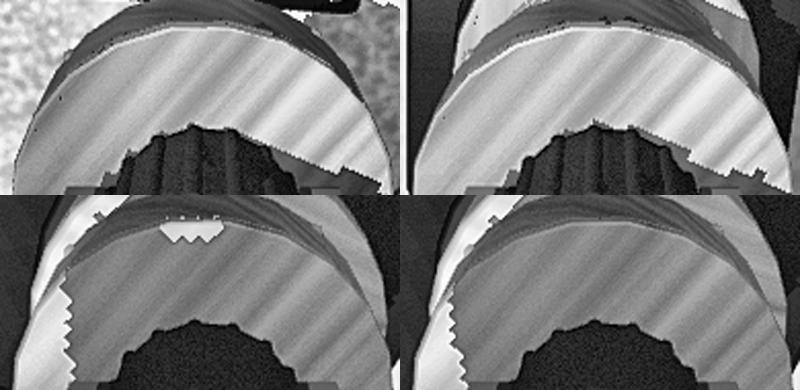

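The stripes keep the same place relative to the pads in all four frames, so the lid turns with the gripper and does not slip. Its ceiling is on the rim; the thread play is still being taken up, so I keep turning until it is stiff.

```bash
for i in 1; do
python3 -m handwheel '[[-1,0,0,0,0,0,0.05],[-1,0,0,0,0,0,0]]' >/dev/null; python3 -c "from h import *;st()"
python3 -m handwheel '[[-1,0,0,0,0,0,0.05],[-1,0,0,0,0,0,0]]' >/dev/null; python3 -c "from h import *;st()"
python3 -m handwheel '[[-1,0,0,0,0,0,0.05],[-1,0,0,0,0,0,0]]' >/dev/null; python3 -c "from h import *;st()"
done
```

```text
15.5 pos [ 563.2 -200.   124. ] rot [-180.    -0.2  -51.7] q6 117.3 F [-1.3 -2.2 10.7] T [-0.44  0.11 -0.19] gap 33.0 grip 119.4
15.67 pos [ 563.1 -200.1  124. ] rot [-180.    -0.2  -54.6] q6 120.2 F [-0.8 -3.7 11.2] T [-0.5   0.15 -0.04] gap 32.6 grip 119.4
15.83 pos [ 563.1 -200.2  124. ] rot [-180.    -0.2  -57.4] q6 123.0 F [-1.8 -4.1 11.3] T [-0.63  0.15  0.12] gap 32.8 grip 119.3
```

```bash
for i in 1; do
python3 -m handwheel '[[-1,0,0,0,0,0,0.05],[-1,0,0,0,0,0,0]]' >/dev/null; python3 -c "from h import *;st()"
python3 -m handwheel '[[-1,0,0,0,0,0,0.05],[-1,0,0,0,0,0,0]]' >/dev/null; python3 -c "from h import *;st()"
python3 -m handwheel '[[-1,0,0,0,0,0,0.05],[-1,0,0,0,0,0,0]]' >/dev/null; python3 -c "from h import *;st();p=snapshot('wrist');cv2.imwrite('pics/w7.png',p['image'][:,:,::-1])"
done
```

```text
16.0 pos [ 563.2 -200.2  123.9] rot [-180.    -0.2  -60.2] q6 125.8 F [-0.4 -3.8 10.1] T [-0.62  0.15  0.22] gap 33.0 grip 119.3
16.17 pos [ 563.3 -200.2  124. ] rot [-179.9   -0.2  -63.1] q6 128.7 F [ 0.  -4.   9.8] T [-0.66  0.12  0.32] gap 32.6 grip 119.3
16.33 pos [ 563.2 -200.2  124. ] rot [-179.9   -0.2  -65.9] q6 131.5 F [-0.3 -4.5  9.3] T [-0.67  0.15  1.01] gap 33.0 grip 119.3
```

Run:
```python
import cv2,numpy as np
def ang(n,x0=255,y0=240,w=65,h=30):
    g=cv2.GaussianBlur(cv2.imread(f'pics/{n}.png',0),(0,0),1).astype(np.float32)[222:268,262:370]
    gx=cv2.Sobel(g,5,1,0);gy=cv2.Sobel(g,5,0,1);m=np.hypot(gx,gy);k=(m<25)
    k[30:,]=0
    J=[(gx*gx)[k].sum(),(gx*gy)[k].sum(),(gy*gy)[k].sum()]
    return .5*np.degrees(np.arctan2(2*J[1],J[0]-J[2]))
for n in('w3','w4','w5','w6','w7'):print(n,round(ang(n),1))
r=[]
for n in('w4','w5','w6','w7'):
    g=cv2.imread(f'pics/{n}.png',0)[205:300,225:420]
    g=cv2.createCLAHE(6,(4,2)).apply(g);r.append(cv2.resize(g,(400,195),interpolation=cv2.INTER_CUBIC))
cv2.imwrite('pics/k2.png',np.vstack([np.hstack(r[:2]),np.hstack(r[2:])]))
```

```text
w3 43.3
w4 44.1
w5 55.6
w6 55.8
w7 51.9
```

View pics/k2.png

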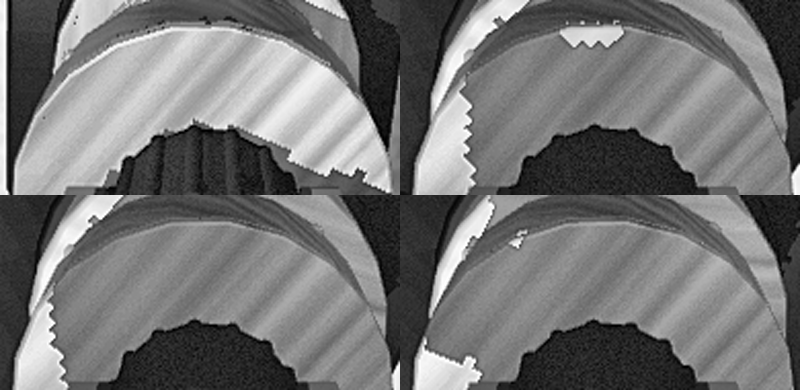

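The stripes are again unchanged relative to the pads (no slip), and the torque is now rising. A few more small steps.

```bash
for i in 1; do
python3 -m handwheel '[[-1,0,0,0,0,0,0.05],[-1,0,0,0,0,0,0]]' >/dev/null; python3 -c "from h import *;st()"
python3 -m handwheel '[[-1,0,0,0,0,0,0.05],[-1,0,0,0,0,0,0]]' >/dev/null; python3 -c "from h import *;st()"
done
```

```text
16.55 pos [ 562.9 -199.2  123.9] rot [-1.799e+02 -1.000e-01 -6.890e+01] q6 134.5 F [-3.1  0.9 12.7] T [ 0.12  0.28 -0.93] gap 32.6 grip 119.9
16.72 pos [ 562.9 -199.2  123.9] rot [-1.799e+02 -1.000e-01 -7.160e+01] q6 137.2 F [-3.6  0.7 12.1] T [-0.03  0.27  1.82] gap 32.7 grip 119.8
```

```bash
cat > rot.py <<'E'
from h import *
d=np.load('w3.npz');R,t,K=d['R'],d['t'],d['K']
c=np.array([507.8,-223.6,191.5])
th=np.radians(np.arange(-180,180,.5));r=np.arange(21,35,.5)
P=c+np.stack([np.outer(r,np.cos(th)),np.outer(r,np.sin(th)),0*np.outer(r,th)],-1)
u=(P@R.T+t)@K.T;u=(u[...,:2]/u[...,2:]).astype(np.float32)
def pol(n):
    g=cv2.imread(f'pics/{n}.png',0)
    return cv2.remap(g,u[...,0],u[...,1],cv2.INTER_LINEAR).astype(np.float32)
# keep angles facing the camera (image up), tool x = 23deg
def ch(n):
    g=np.log(pol(n)+5); g-=cv2.GaussianBlur(g,(0,0),8); 
    e=np.abs(cv2.Sobel(g,5,1,0)); return g,(np.abs(g)<.12)
def best(a,b,lo=-20,hi=20):
    A,ma=ch(a);B,mb=ch(b);sel=np.abs((np.degrees(th)-23+180)%360-180)<60
    o=[]
    for k in range(lo*2,hi*2+1):
        Bs,ms=np.roll(B,k,1),np.roll(mb,k,1);m=ma&ms&sel
        x,y=A[m],Bs[m];o.append(((x*y).sum()/np.sqrt((x*x).sum()*(y*y).sum()),k/2))
    return sorted(o)[::-1][:2],[round(v,2) for v,k in o if k==0]
E
python3 - <<'E'
from rot import *
p=snapshot("wrist");cv2.imwrite('pics/w8.png',p['image'][:,:,::-1])
for a,b in(('w3','w4'),('w4','w5'),('w5','w6'),('w6','w7'),('w7','w8'),('w4','w8')):print(a,b,best(a,b))
st();print(look("top","lid_knob") is None)
E
```

```text
w3 w4 ([(np.float32(0.9005406), 0.0), (np.float32(0.8761465), 0.5)], [np.float32(0.9)])
w4 w5 ([(np.float32(0.35117924), 0.0), (np.float32(0.3473321), 0.5)], [np.float32(0.35)])
w5 w6 ([(np.float32(0.4104578), 0.0), (np.float32(0.4098977), -0.5)], [np.float32(0.41)])
w6 w7 ([(np.float32(0.5944525), -1.0), (np.float32(0.57774496), -0.5)], [np.float32(0.54)])
w7 w8 ([(np.float32(0.58274496), -5.0), (np.float32(0.5747325), -5.5)], [np.float32(-0.18)])
w4 w8 ([(np.float32(0.5808026), -6.0), (np.float32(0.569607), -5.5)], [np.float32(-0.29)])
16.77 pos [ 562.8 -199.3  123.9] rot [-1.799e+02 -1.000e-01 -7.150e+01] q6 137.1 F [-3.8 -0.1 13. ] T [-0.02  0.25  1.58] gap 32.8 grip 119.8
top lid_knob 0.77 [445.2   4.9  48.6] [299. 301.]
top lid_knob 0.58 [ 563.6 -198.8  118.1] [379. 252.]
top lid_knob 0.58 [401.  239.9  49.6] [207. 319.]
False
```

The lid stopped at a yaw of about −66° while the gripper slipped about 5° round the knob, so it hit the firm end. TCP 124.0 minus the 4.8 mm grasp offset puts lid_knob 25 mm above the mouth: fully home. Release and back off.

```bash
python3 -m handwheel '[[-1,0,0,-0.1,0,0,0],[-0.5,0,0,0,0,0,0],[0.3,0,0,0,0,0,0],[1,0,0,0,0,0,0],[1,0,0,0,0,0,0],[1,0,0,0,0,0,0],[1,0,0,0,0,0,0],[1,0,0,0,0,0,0]]'
python3 -m handwheel '[[1,0,0,-1,0,0,0],[1,0,0,-2,0,0,0],[1,0,0,-2.5,0,0,0],[1,0,0,-2.5,0,0,0],[1,0,0,-2,0,0,0],[1,-2.5,0,-1,0,0,0],[1,-2.5,0,0,0,0,0],[1,-2.5,0,0,0,0,0],[1,0,0,0,0,0,0]]'
python3 - <<'E'
from h import *
st()
p=look("wrist","lid_knob","lid_skirt");p=look("side","lid_knob","dose_cup");p=look("top","lid_knob","dose_cup")
E
```

```text
time: 17.53
tool_pos: [561.9, -198.8, 122.7]
tcp_rot: [180.0, 0.0, -72.1]
ft_force: [0.2, 0.9, -0.4]
finger_gap: 85.0
grip_force: 0.0
time: 18.28
tool_pos: [538.6, -124.2, 234.4]
tcp_rot: [-179.9, 0.1, -72.0]
ft_force: [-0.1, -0.4, -1.2]
finger_gap: 85.4
grip_force: 0.0
18.28 pos [ 538.6 -124.2  234.4] rot [-1.799e+02  1.000e-01 -7.200e+01] q6 143.7 F [-0.1 -0.4 -1.2] T [-0.    0.02 -0.04] gap 85.4 grip 0.0
wrist lid_knob 0.96 [ 562.2 -194.6  116.7] [323. 107.]
wrist lid_knob 0.95 [449.4   4.2  48.7] [378. 380.]
wrist lid_skirt 0.72 [448.3   1.3  -1.7] [373. 345.]
side lid_knob 0.97 [405.2 236.8  47.4] [364. 359.]
side lid_knob 0.87 [450.2   4.8  48.3] [378. 253.]
side lid_knob 0.62 [ 562.  -198.   118.6] [360. 149.]
side dose_cup 0.85 [ 5.59e+02 -3.00e+00  2.00e-01] [329. 249.]
side dose_cup 0.17 [7.473e+02 1.470e+02 4.000e-01] [217. 276.]
top lid_knob 0.92 [446.7   9.5  48.1] [297. 301.]
top lid_knob 0.92 [403.2 237.7  45.3] [208. 318.]
top lid_knob 0.47 [ 564.2 -200.7  116.6] [380. 252.]
top dose_cup 0.49 [ 5.558e+02 -3.000e-01  5.300e+00] [301. 261.]
```

```bash
python3 -c "from bench import *;print(hand_in())"
```

```text
the job is handed in; nothing more can be done
None
```

The canister is closed and the job handed in at about 18 s: the lid dropped into the thread on the anticlockwise turn, was screwed clockwise until stiff (`lid_knob` about 25 mm above the mouth), and was released, with the arm touching nothing but the lid.

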